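# Fit the adjustable wrench to the easel's lock nut and tighten it

## Robot

A 6-joint arm with a two-finger parallel gripper is mounted at the origin on the work surface. World frame = base frame: x ahead of the robot, y to its left, z up, the work surface at z = 0. Lengths are in mm, angles in rad, forces in N, time in s.
With the tool pointing down it reaches from about 400 to 925 mm from the base axis. Payload 12.5 kg.
Tool frame: the origin (TCP) lies midway between the tips of the shut fingers; the grasp point (between the pads) lies 19 mm behind it (env.pinch_z is the z of the grasp point in the tool frame, in mm); z points along the fingers, y is the line along which they close (so a half turn about z gives the same grasp; the last joint's range is limited). The gripper opens to 95 mm and grips with 3 to 60 N. Pads are 20 mm wide; open, the fingers measure 119 mm over their backs; the gripper's body (75 mm by 180 mm) begins 59 mm behind the grasp point.
Start: joints at [-0.106, 0.491, 1.559, -0, 1.092, -0.106], TCP at [625.02, 0.021, 182.961] pointing down, gripper open.
Joint ranges: [-3.1, 3.1], [-0.84, 2.19], [0.05, 2.79], [-1.13, 4.28], [0.06, 2.93], [-2.69, 2.69]. Speed limits (rad/s): [2.22, 2.22, 2.79, 3.14, 3.14, 3.14].

## Interface

Orientations are given as [roll, pitch, yaw] about the fixed x, y, z axes, in that order (R = Rz(yaw) Ry(pitch) Rx(roll)).
In Python, from cell import env, eyes gives the robot as it stands.
- The arm moves only by the shell command python3 -m inch 'ROWS'. ROWS is JSON, a list of rows, each a list of 3 entries, a list of its own where there are three numbers: the shift along the tool's x, y, z in units of 60 mm (1.0 is 60 mm), then the turn about the tool's z in units of 5 degrees (1.0 is 5 degrees), then the closure, from -1 (fully open) to 1 (shut). In form: [[[tx, ty, tz], turn, claw], ...]. A call has exactly 10 rows; each row shifts and turns the commanded pose from where the row before left it, along the tool's axes as they then stand; what a row does not reach is not made up. A row lasts 1/8 s, in which the tool goes at most 62.5 mm and 10.7 degrees, less where a joint would pass 70% of its speed; a pose out of reach is approached as far as the arm can. A call is refused whole if a number of a shift passes 1 or a number of a turn 1, either way. A call with a gripper value outside its range is refused whole. The fingers move at their own pace and stop on an object; the grip force is fixed at half the most. Time passes only in rows, so rows that do not move let the fingers close, or fill a call up. It gives the time, the measured TCP pose, the force, the opening and the grip force at its end, in the units of the state.
- env.state(): the state, without advancing time (a new reading comes with each control period).
- eyes.read_camera(name): name is "scene" or "side" or "wrist"; returns a dict with "pixels" (480x640x3 uint8, red, green, blue), "fx", "fy", "cx", "cy" (pixels), "extrinsics" (4x4, takes a point from world to camera coordinates). Camera axes: x right, y down, z forward; pixel columns grow to the right and rows downward; lengths in mm; the calibration is good to about 2 mm. A picture is of the moment at which its call begins. There is no depth.
- env.job_done(): hands the job in; it is judged then, once.
Trained networks look in a picture, given as the dict that the camera call returned (one of the last four; its "shot" number tells which), for a name from the list of things; names that differ only in an ending like _2 or _b are one class to them, and where a whole thing is asked for, a point or a joint stands for the part that bears it (a point fixed in the world has none). Each returns a list of dicts, best first, with "score" (0 to 1); they miss things now and then, are a little off and sometimes report something else, mostly with a low value. They report only what shows in the picture. A call takes as long as a camera call.
- eyes.boxes_of(name, picture): "centre" ([row, column] in pixels, amid what is visible of it).
- eyes.cut_out(name, picture): "mask" (480x640 bool, what is visible of it) and "centre" ([row, column] in pixels, amid what is visible of it).
- eyes.spot_point(name, picture): "centre" ([row, column] in pixels: a listed point, or the origin of a listed thing).
The state is a dict: "t": time; "joints": joint angles; "qvel": joint speeds; "tau": joint torques, N m; "eef_pos": TCP position; "tcp_rot": TCP orientation; "ft_force": force on the tool from outside, world axes, zero at the start; "moment": the same for the moment, N m; "opening": opening from 0.0 (shut) to 1.0 (fully open); "grip_force": force on a finger pad.
Only numpy, scipy, OpenCV 4.12 (cv2) and the standard library are available. Lean on these libraries where they do the work, as an engineer would, in place of code of your own. Each camera call takes 0.05 s, during which the arm holds its last target. There are 200 camera calls.

## Task

An adjustable wrench has been left lying slack around the big brass lock nut of the plywood easel. Roll its knurled brass worm with a fingertip, pressing only as hard as it needs, until the jaws just fit the nut; then swing the wrench clockwise (seen from above) until the nut comes up fully tight against its stop, without straining it there. Turn the nut only with the wrench, leave the wrench lying flat on the nut with its jaws still fitted, let go, and leave everything else where it is.

Things in the scene. Friction and masses are not known exactly. Their poses are not given: they have to be found in the camera images.
- easel: fixed dark plywood easel shelf, 300 x 370 mm and 15 mm thick, lying on the table; origin under the centre of the nut at table height, z up, x away from the robot and y to its left when unturned (turned up to 15 deg). The shelf spans x -150..150, y -100..270; a drawing panel leans away from its -y edge, up to 205 mm high
- nut_top (a point): centre of the top face of the brass hex nut (36 mm across flats, 41.6 mm across corners, 20 mm high, on the shelf); its axis is vertical; a steel stud of 20 mm diameter stands 8 mm above it. Axes are the easel's. A red line on the nut meets a red line on the stud when it is fully tight
- nut (a joint): angle of the nut, rad, growing clockwise seen from above (tightening); starts at 0 to 0.1; fully tight at its hard stop at 0.85. It turns stiffly (0.3 N m, some 2 to 5 N at the handle) and stays where it is left; at the stop the push rises steeply, and 10 N at the handle is ample
- wrench: loose steel adjustable wrench (about 0.6 kg) lying flat on the shelf around the nut; origin on its underside, at the nut's centre when the jaws fit; z up, handle along -x, head and open mouth to +x. Dark handle 24 mm wide (y -12..12), 14 mm thick, x -235..-64 mm; head 74 mm wide and 16 mm thick, x -68..20; fixed jaw's face at y -18 mm, movable jaw on the +y side
- worm_top (a point): knurled brass worm, 20 mm diameter, 26 mm long along the wrench's y, centred under this point (21.8 mm over the wrench's underside). Its pin is bent: its top rises and falls by up to 1.6 mm about this point as it turns, so keep the pressure by feel. Pressed with some 8 N and dragged along the wrench's +x (handle to mouth, some 4 N, more as the jaws bear) it closes the jaws; the other way opens
- worm (a joint): angle of the worm, rad; grows as the jaws close, 1.25 mm of jaw travel per rad (about 10 mm of fingertip drag per rad)
- jaw (a joint): travel of the movable jaw, m: the jaws' opening is 46 mm minus this; starts at 1.2 to 3.5 mm (slack, the nut slips inside); the jaws fit the nut at about 10 mm
- wrench_grip (a point): point on the upper face of the handle, 155 mm from the wrench's origin and 14 mm above its underside, on the handle's centre line; axes are the wrench's
- paint_tin: yellow tin watercolour box with open white lid (bystander, loose); origin under its centre
- water_cup: clear plastic water cup (bystander, loose); origin under its centre
- gum_jar: small amber jar (bystander, loose); origin under its centre
- pencil: green pencil lying on the plywood shelf (bystander, loose); origin under its centre
- varnish_can: blue can (bystander, loose); origin under its centre
- washer: loose steel washer, 36 mm across, lying on the plywood shelf (bystander, loose); origin under its centre

How it is judged:
By the outcome, as a careful person would: the job done as asked, in the order asked, and still so for the second after the job is handed in, with the robot touching nothing.
It also fails if it takes over 72 s, if anything falls off the work surface, if the arm or the gripper's body presses on something with over 40 N, if the wrist force passes 120 N, or if a joint passes its speed limit or range.

## Working session

There is one attempt and no reset: what is moved stays moved. The work goes in short steps, Python scripts to look and compute and a shell command to move; the robot and the scene stay as the last step left them, time stands still between calls to the robot, and variables do not carry over. Pictures are saved under pics/ and viewed, at most 10 in all, crops included, and the job is handed in when it is done.

```bash
ls; mkdir -p pics; cat > h.py <<'E'
import numpy as np, cv2
from cell import env, eyes
def proj(p,c):
    q=c["extrinsics"]@np.append(p,1.0); return np.array([c["fy"]*q[1]/q[2]+c["cy"],c["fx"]*q[0]/q[2]+c["cx"]])
def ray(rc,c):
    E=np.array(c["extrinsics"]);R=E[:3,:3];o=-R.T@E[:3,3]
    d=R.T@np.array([(rc[1]-c["cx"])/c["fx"],(rc[0]-c["cy"])/c["fy"],1.0]);return o,d/np.linalg.norm(d)
def onz(rc,c,z):
    o,d=ray(rc,c);return o+d*(z-o[2])/d[2]
def save(c,n,crop=None,s=1):
    im=c["pixels"][...,::-1]
    if crop: im=im[crop[0]:crop[1],crop[2]:crop[3]]
    cv2.imwrite("pics/"+n,cv2.resize(im,None,fx=s,fy=s,interpolation=cv2.INTER_CUBIC))
E
python3 - <<'E'
from h import *
Z={"nut_top":35,"worm_top":36.8,"wrench_grip":29,"wrench":15,"easel":0,"paint_tin":0,"water_cup":0,"gum_jar":0,"pencil":15,"varnish_can":0,"washer":15}
ims=[]
for n in ["scene","side","wrist"]:
    c=eyes.read_camera(n);ims.append(c["pixels"]);o=ray([240,320],c);print(n,o[0].round(),o[1].round(2))
    for k,z in Z.items():
        r=eyes.spot_point(k,c)
        if r: print(k,np.round(r[0]["score"],2),np.round(r[0]["centre"]),onz(r[0]["centre"],c,z).round(1))
    save(c,n+"0.png")
E
```

```text
pics
scene [1212. -368.  902.] [-0.62  0.28 -0.73]
nut_top 0.87 [297. 281.] [ 608.1 -184.9   35. ]
worm_top 0.63 [282. 301.] [ 587.7 -126.7   36.8]
wrench_grip 0.68 [260. 333.] [551.9 -28.5  29. ]
wrench 0.87 [299. 279.] [ 595.9 -185.7   15. ]
easel 0.74 [303. 286.] [ 603.3 -174.     0. ]
paint_tin 0.62 [176. 447.] [364.4 441.3   0. ]
water_cup 0.78 [237. 487.] [620.7 391.5   0. ]
gum_jar 0.57 [225. 203.] [ 275.2 -285.     0. ]
pencil 0.71 [258. 273.] [ 474.3 -157.2   15. ]
varnish_can 0.83 [338. 116.] [ 540.5 -546.2    0. ]
washer 0.62 [339. 280.] [ 695.2 -222.7   15. ]
side [  284. -1035.  1085.] [ 0.15  0.69 -0.71]
nut_top 0.77 [274. 363.] [ 595.3 -180.9   35. ]
worm_top 0.82 [262. 358.] [ 590.7 -133.3   36.8]
wrench_grip 0.97 [241. 338.] [558.2 -30.2  29. ]
wrench 0.67 [278. 364.] [ 597.2 -181.9   15. ]
paint_tin 0.69 [168. 262.] [379.  429.5   0. ]
water_cup 0.77 [168. 330.] [626.8 378.1   0. ]
gum_jar 0.81 [331. 261.] [ 281.6 -286.8    0. ]
pencil 0.69 [262. 359.] [ 600.8 -119.1   15. ]
varnish_can 0.66 [396. 384.] [ 547.7 -537.     0. ]
washer 0.55 [286. 405.] [ 705.3 -235.9   15. ]
wrist [626.  68. 385.] [ 0.   -0.23 -0.97]
nut_top 0.62 [389. 296.] [ 601.3 -185.2   35. ]
worm_top 0.93 [349. 290.] [ 595.5 -135.5   36.8]
wrench_grip 0.69 [252. 250.] [555.2 -28.7  29. ]
wrench 0.59 [372. 296.] [ 600.1 -178.    15. ]
easel 0.75 [365. 300.] [ 603.  -178.4    0. ]
```

View pics/scene0.png

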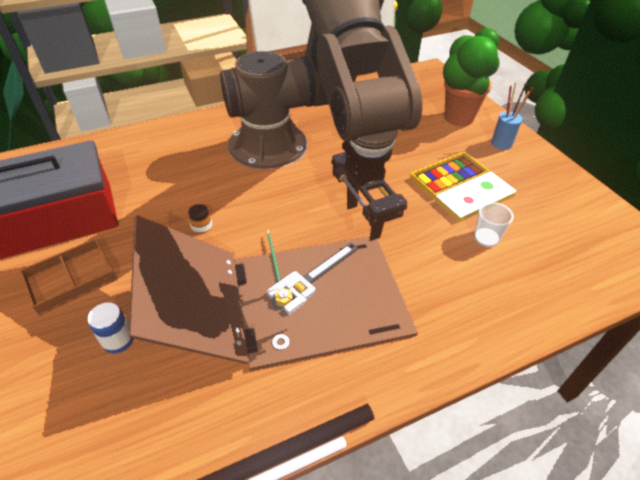

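View pics/wrist0.png

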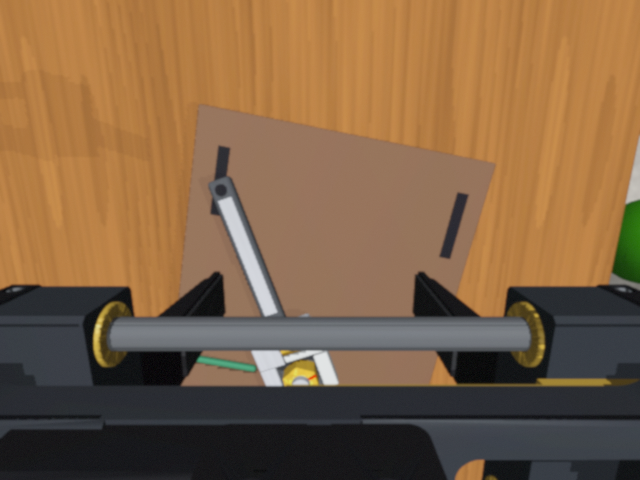

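```bash
python3 -m inch 2>&1 | head; python3 -c "
from h import *
s=env.state();print(s,env.pinch_z)"
```

```text
invalid input
{'t': 1.8, 'joints': array([-1.05612770e-01,  4.90877874e-01,  1.55889953e+00, -1.76934476e-05,
        1.09171247e+00, -1.05605332e-01]), 'qvel': array([-0.00034722, -0.00058777,  0.00069273,  0.00105372, -0.00011435,
        0.00176527]), 'tau': array([ 5.25733267e-04, -6.12455249e+01, -2.58429444e+01,  6.94285543e-02,
        4.45617107e-02,  1.30306637e-05]), 'eef_pos': array([6.25016631e+02, 8.18562199e-03, 1.82974855e+02]), 'tcp_rot': array([3.14149211e+00, 2.64480971e-05, 1.57079704e+00]), 'ft_force': array([ 0.26526063,  0.34075208, -0.07954241]), 'moment': array([-0.00242733, -0.06834162, -0.03955371]), 'grip_force': 0.0, 'opening': 1.001815856215208} -18.8
```

The scene picture shows the wrench head at about (292,290) around the nut, with the handle running to (360,247), the pencil at its robot side (270,255), the washer at (281,341), and the panel beyond the nut. The wrist picture confirms it: handle end at (222,188), worm near (293,345), nut at (300,378). I'll move above the worm with the fingers shut.

```bash
python3 -m inch '[[[-0.37,-0.094,0.28],0,1],[[-0.37,-0.094,0.28],0,1],[[-0.37,-0.094,0.28],0,1],[[-0.37,-0.094,0.28],0,1],[[-0.37,-0.094,0.28],0,1],[[-0.35,-0.094,0.3],0,1],[[0,0,0],-0.8,1],[[0,0,0],-0.8,1],[[0,0,0],-0.8,1],[[0,0,0],-0.8,1]]'
python3 - <<'E'
from h import *
s=env.state();print(s["eef_pos"],s["tcp_rot"],s["ft_force"])
Z={"nut_top":35,"worm_top":36.8,"wrench_grip":29,"wrench":15}
for n in ["wrist","scene","side"]:
    c=eyes.read_camera(n)
    for k,z in Z.items():
        for r in eyes.spot_point(k,c)[:1]: print(n,k,np.round(r["score"],2),np.round(r["centre"]),onz(r["centre"],c,z).round(1))
    save(c,n+"1.png")
    print(proj(s["eef_pos"],c))
E
```

```text
t: 3.05
eef_pos: [591.2, -132.0, 81.0]
tcp_rot: [3.141, 0.0, 1.852]
ft_force: [-0.5, -0.5, 0.6]
opening: 0.024
grip_force: 0.0
[ 591.24921016 -132.01449438   80.95910095] [3.14144027e+00 8.50933894e-05 1.85233109e+00] [-0.53953248 -0.54275015  0.64144607]
wrist worm_top 0.57 [254. 324.] [ 596.  -132.    36.8]
wrist wrench_grip 0.59 [ 89. 304.] [552.2 -29.7  29. ]
[272.54264287 317.24579896]
scene worm_top 0.65 [286. 299.] [ 597.5 -136.7   36.8]
scene wrench_grip 0.72 [262. 335.] [557.8 -27.   29. ]
scene wrench 0.89 [298. 281.] [ 594.7 -180.8   15. ]
[271.81871926 299.43541571]
side worm_top 0.62 [260. 358.] [ 592.3 -128.7   36.8]
side wrench_grip 0.89 [242. 337.] [552.4 -36.5  29. ]
side wrench 0.91 [278. 363.] [ 594.4 -180.1   15. ]
[250.91363799 358.36815643]
```

View pics/wrist1.png

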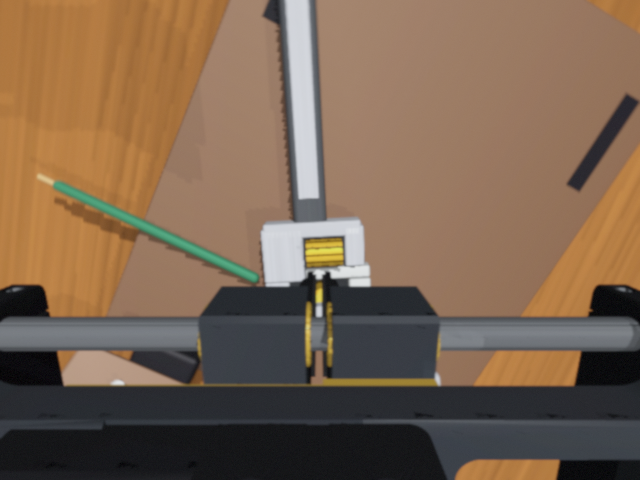

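The wrist picture shows the worm at rows 236–266, columns 303–345, just ahead of the shut tips (272,317). The handle's centre line runs from (0,299) to (215,310). I'll work out the axis and offset from these.

```bash
python3 - <<'E'
from h import *
c=eyes.read_camera("wrist")
a=onz([10,299.5],c,29);b=onz([205,310],c,29);w=onz([251,324],c,36)
d=(b-a)[:2];L=np.linalg.norm(d);d/=L
print(a,b,w,"yaw",np.degrees(np.arctan2(d[1],d[0])),"edge w",onz([251,303],c,33),onz([251,345],c,33),onz([236,324],c,33),onz([266,324],c,33))
s=env.state();yaw=s["tcp_rot"][2]
n=np.array([-d[1],d[0]]);print("worm lateral vs handle",(w-a)[:2]@n)
dx=(w-s["eef_pos"])[:2]
print("tool x,y shift",dx@[np.cos(yaw),np.sin(yaw)],dx@[np.sin(yaw),-np.cos(yaw)],np.degrees(yaw))
E
```

```text
[537.74226877  14.1143753   29.        ] [ 577.06817625 -101.84063349   29.        ] [ 595.36866266 -129.69027848   36.        ] yaw -71.26573657200225 edge w [ 581.12775787 -134.61374552   33.        ] [ 610.14512572 -126.29687608   33.        ] [ 592.55360001 -119.84560379   33.        ] [ 598.78442827 -141.28946367   33.        ]
worm lateral vs handle 8.386165421560385
tool x,y shift 1.0501669383555376 4.648452522632905 105.99297007227699
```

```bash
python3 -m inch '[[[0,0,0],-0.5,1],[[0.117,0.077,0],0,1],[[0,0,0.12],0,1],[[0,0,0.12],0,1],[[0,0,0.12],0,1],[[0,0,0.12],0,1],[[0,0,0.1],0,1],[[0,0,0.08],0,1],[[0,0,0.03],0,1],[[0,0,0],0,1]]'; python3 -m inch '[[[0,0,0.005],0,1],[[0,0,0.005],0,1],[[0,0,0.005],0,1],[[0,0,0.005],0,1],[[0,0,0.005],0,1],[[0,0,0.005],0,1],[[0,0,0.005],0,1],[[0,0,0],0,1],[[0,0,0],0,1],[[0,0,0],0,1]]'
```

```text
t: 5.1
eef_pos: [593.4, -123.9, 39.6]
tcp_rot: [3.141, 0.0, 1.894]
ft_force: [0.4, 0.5, 0.5]
opening: 0.003
grip_force: 0.0
t: 6.35
eef_pos: [593.4, -123.9, 37.5]
tcp_rot: [3.141, 0.0, 1.894]
ft_force: [0.0, -0.4, -0.1]
opening: 0.004
grip_force: 0.0
```

```bash
for i in 1; do python3 -m inch '[[[0,0,0.01],0,1],[[0,0,0],0,1],[[0,0,0],0,1],[[0,0,0],0,1],[[0,0,0],0,1],[[0,0,0],0,1],[[0,0,0],0,1],[[0,0,0],0,1],[[0,0,0],0,1],[[0,0,0],0,1]]';  python3 -m inch '[[[0,0,0.01],0,1],[[0,0,0],0,1],[[0,0,0],0,1],[[0,0,0],0,1],[[0,0,0],0,1],[[0,0,0],0,1],[[0,0,0],0,1],[[0,0,0],0,1],[[0,0,0],0,1],[[0,0,0],0,1]]'; done
```

```text
t: 7.6
eef_pos: [593.4, -123.9, 36.9]
tcp_rot: [3.141, 0.0, 1.894]
ft_force: [-0.6, -0.8, 0.9]
opening: 0.003
grip_force: 0.0
t: 8.85
eef_pos: [593.4, -123.9, 36.3]
tcp_rot: [3.141, 0.0, 1.894]
ft_force: [0.6, 0.8, -0.4]
opening: 0.002
grip_force: 0.0
```

```bash
python3 -m inch '[[[0,0,0.01],0,1],[[0,0,0],0,1],[[0,0,0],0,1],[[0,0,0],0,1],[[0,0,0],0,1],[[0,0,0],0,1],[[0,0,0],0,1],[[0,0,0],0,1],[[0,0,0],0,1],[[0,0,0],0,1]]';  python3 - <<'E'
from h import *
s=env.state()
for n in ["scene","side"]:
    c=eyes.read_camera(n);r,q=proj(s["eef_pos"],c).astype(int);print(r,q)
    im=c["pixels"][r-55:r+55,q-70:q+70,::-1]
    cv2.imwrite(f"pics/{n}2.png",cv2.resize(im,None,fx=4,fy=4,interpolation=cv2.INTER_CUBIC))
a=[cv2.imread(f"pics/{n}2.png") for n in("scene","side")]
cv2.imwrite("pics/both2.png",cv2.resize(np.hstack(a),(800,314)))
E
```

```text
t: 10.1
eef_pos: [593.3, -123.8, 35.6]
tcp_rot: [3.142, 0.0, 1.894]
ft_force: [0.1, -0.7, -0.7]
opening: 0.008
grip_force: 0.0
283 303
259 357
```

View pics/both2.png

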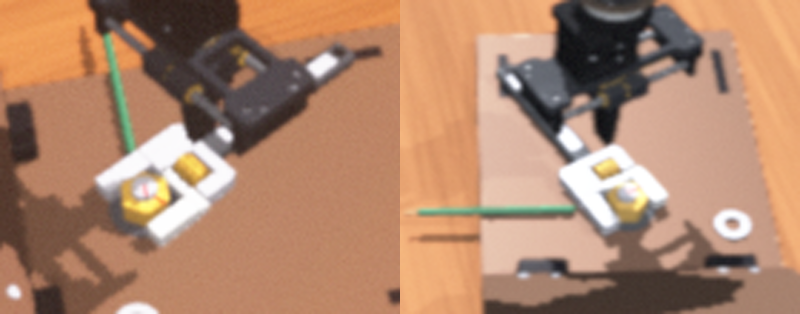

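```bash
python3 - <<'E'
from h import *
s=env.state();o=[]
for n in ["side","wrist"]:
    c=eyes.read_camera(n);r,q=proj(s["eef_pos"],c).round().astype(int);print(r,q)
    h=24 if n=="side" else 80
    im=np.ascontiguousarray(c["pixels"][r-h:r+h,q-h:q+h,::-1]);im=cv2.resize(im,(400,400),interpolation=cv2.INTER_CUBIC)
    im=cv2.convertScaleAbs(im,alpha=1.6,beta=25);cv2.circle(im,(200,200),3,(255,0,255),-1);o.append(im)
cv2.imwrite("pics/both3.png",np.hstack(o))
E
```

```text
259 357
272 317
```

View pics/both3.png

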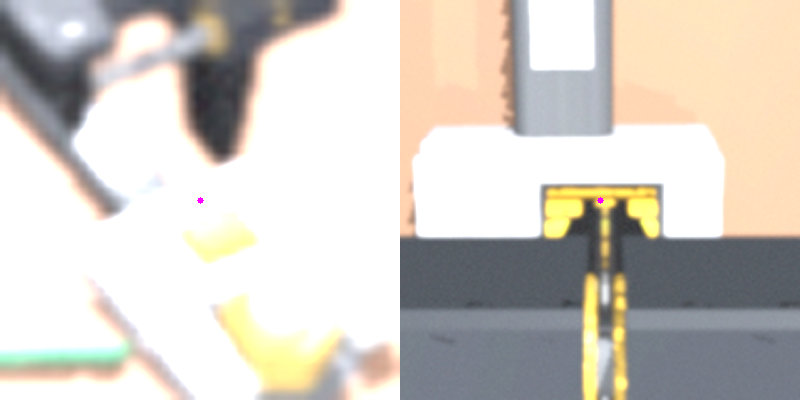

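The wrist view shows the tips within the worm slot, a little to the handle side of its crown and not yet touching. I'll feel for the crown itself.

```bash
python3 -m inch '[[[0,0,-0.05],0,1],[[-0.05,0,0],0,1],[[-0.05,0,0],0,1],[[0,0,0.01],0,1],[[0,0,0.01],0,1],[[0,0,0.01],0,1],[[0,0,0.01],0,1],[[0,0,0.005],0,1],[[0,0,0],0,1],[[0,0,0],0,1]]';  python3 -m inch '[[[0,0,0.01],0,1],[[0,0,0],0,1],[[0,0,0],0,1],[[0,0,0],0,1],[[0,0,0],0,1],[[0,0,0],0,1],[[0,0,0],0,1],[[0,0,0],0,1],[[0,0,0],0,1],[[0,0,0],0,1]]'
```

```text
t: 11.55
eef_pos: [595.3, -129.5, 36.0]
tcp_rot: [3.141, 0.0, 1.894]
ft_force: [0.7, 0.7, 0.1]
opening: 0.005
grip_force: 0.0
t: 12.8
eef_pos: [595.3, -129.6, 35.4]
tcp_rot: [3.142, 0.0, 1.894]
ft_force: [0.6, -0.2, 0.1]
opening: 0.005
grip_force: 0.0
```

```bash
python3 -m inch '[[[0,0,0.01],0,1],[[0,0,0],0,1],[[0,0,0],0,1],[[0,0,0],0,1],[[0,0,0],0,1],[[0,0,0],0,1],[[0,0,0],0,1],[[0,0,0],0,1],[[0,0,0],0,1],[[0,0,0],0,1]]'; python3 -c "
from h import *
c=eyes.read_camera('wrist');s=env.state();print(s['ft_force'],s['tau'])
save(c,'w4.png',(150,310,240,400),4)"
```

```text
t: 14.05
eef_pos: [595.2, -129.5, 34.7]
tcp_rot: [3.142, 0.0, 1.894]
ft_force: [-0.0, 0.6, -0.1]
opening: 0.002
grip_force: 0.0
[ 0.1997147  -0.05049039  0.14774369] [-3.38087721e-04 -6.40545845e+01 -1.88765466e+01  3.05164454e-02
  7.85612315e-02 -5.43495071e-05]
```

View pics/w4.png

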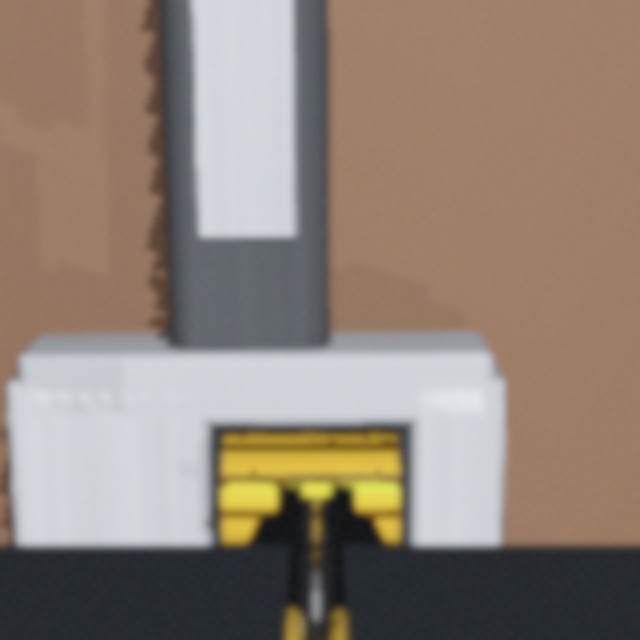

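The tip ends at the crop's (490,315), over the worm's bright band. The slot's back edge is at crop row 423, which is image row 256.

```bash
python3 - <<'E'
from h import *
c=eyes.read_camera('wrist');s=env.state();e=s['eef_pos'];u=np.array([np.cos(s['tcp_rot'][2]),np.sin(s['tcp_rot'][2])])
for nm,rc,z in [("slot edge top",(256,318),31),("head back edge top",(238,300),31),("head back bottom",(232,300),15),("band top",(270,318),36),("dark tip end",(272,317),34.7),("handle L",(200,282),29),("handle R",(200,321.5),29),("head L",(270,243),31),("head R",(270,365.5),31),("slot L",(270,294),31),("slot R",(270,342),31)]:
    p=onz(rc,c,z);d=(p-e)[:2];print(nm,p.round(1),"tool xy",round(d@u,1),round(d@[u[1],-u[0]],1))
print(ray((240,320),c)[0],e)
E
```

```text
slot edge top [ 592.8 -120.8   31. ] tool xy 9.0 0.5
head back edge top [ 579.3 -113.8   31. ] tool xy 20.0 -10.1
head back bottom [ 578.5 -113.9   15. ] tool xy 20.2 -10.9
band top [ 595.1 -127.5   36. ] tool xy 2.0 0.5
dark tip end [ 595.  -129.3   34.7] tool xy 0.3 -0.1
handle L [562.6 -96.1  29. ] tool xy 42.1 -20.3
handle R [584.3 -88.9  29. ] tool xy 42.1 2.5
head L [ 552.9 -143.4   31. ] tool xy 0.3 -44.5
head R [ 622.6 -120.1   31. ] tool xy 0.3 28.9
slot L [ 581.9 -133.7   31. ] tool xy 0.3 -13.9
slot R [ 609.2 -124.5   31. ] tool xy 0.3 14.8
[574.53568366 -65.08807366 237.03405074] [ 595.24645966 -129.54385288   34.76918842]
```

```bash
python3 -m inch '[[[-0.02,0,0.005],0,1],[[0,0,0.005],0,1],[[0,0,0.003],0,1],[[0,0,0],0,1],[[0,0,0],0,1],[[0,0,0],0,1],[[0,0,0],0,1],[[0,0,0],0,1],[[0,0,0],0,1],[[0,0,0],0,1]]'
```

```text
t: 15.4
eef_pos: [595.6, -130.7, 34.0]
tcp_rot: [3.141, 0.0, 1.894]
ft_force: [0.1, -0.0, 0.3]
opening: 0.005
grip_force: 0.0
```

```bash
python3 -m inch '[[[0,0,0.005],0,1],[[0,0,0.005],0,1],[[0,0,0.003],0,1],[[0,0,0],0,1],[[0,0,0],0,1],[[0,0,0],0,1],[[0,0,0],0,1],[[0,0,0],0,1],[[0,0,0],0,1],[[0,0,0],0,1]]'
```

```text
t: 16.65
eef_pos: [595.6, -130.7, 33.2]
tcp_rot: [3.142, 0.0, 1.894]
ft_force: [0.5, 0.2, 0.9]
opening: 0.005
grip_force: 0.0
```

```bash
python3 -m inch '[[[0,0,0.005],0,1],[[0,0,0.005],0,1],[[0,0,0.003],0,1],[[0,0,0],0,1],[[0,0,0],0,1],[[0,0,0],0,1],[[0,0,0],0,1],[[0,0,0],0,1],[[0,0,0],0,1],[[0,0,0],0,1]]'
```

```text
t: 17.9
eef_pos: [595.6, -130.7, 32.4]
tcp_rot: [3.142, 0.0, 1.894]
ft_force: [0.4, 0.3, -0.2]
opening: 0.003
grip_force: 0.0
```

```bash
python3 - <<'E'
from h import *
s=env.state();o=[]
for n in ["scene","wrist"]:
    c=eyes.read_camera(n);e=s["eef_pos"];r,q=proj(e,c).round().astype(int);print(r,q)
    h=24 if n=="scene" else 40
    im=np.ascontiguousarray(c["pixels"][r-h:r+h,q-h:q+h,::-1]);im=cv2.resize(im,(400,400),interpolation=cv2.INTER_CUBIC)
    im=(255*(im/255.)**.7).astype(np.uint8)
    for dz in (0,10,20):
        a=((proj(e+[0,0,dz],c)-[r-h,q-h])*400/(2*h)).astype(int);cv2.circle(im,(int(a[1]),int(a[0])),2,(255,0,255),-1)
    o.append(im)
cv2.imwrite("pics/b5.png",np.hstack(o))
E
```

```text
286 301
273 317
```

View pics/b5.png

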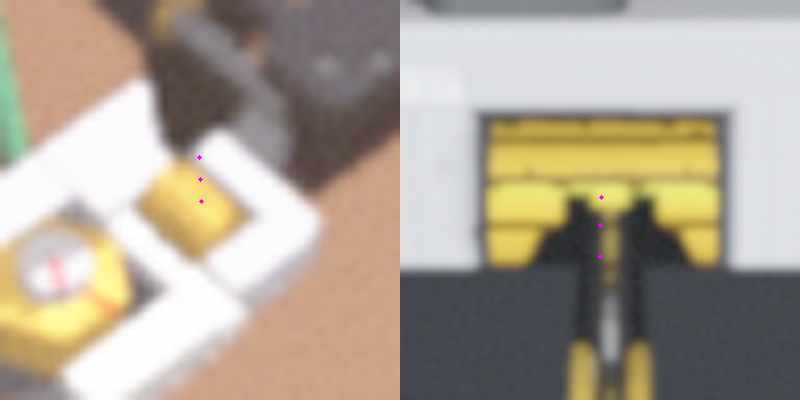

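Wrist view: the tips end at crop (205,607), over the worm. Scene view: they end at about crop (155,175), above the worm. I'll triangulate the true tip and the worm, then compare.

```bash
python3 - <<'E'
from h import *
def tri(L):
    A=0;b=0
    for rc,c in L:
        o,d=ray(rc,c);P=np.eye(3)-np.outer(d,d);A=A+P;b=b+P@o
    x=np.linalg.solve(A,b);return x.round(1),[(proj(x,c)-rc).round(1).tolist() for rc,c in L]
C={n:eyes.read_camera(n) for n in ("scene","side","wrist")}
print(env.state()["eef_pos"])
print("tip sc+wr",tri([((280.6,298),C["scene"]),((274,318.4),C["wrist"])]))
# worm: scene crop centre (192,205)
wsc=(286-24+205/8.33,301-24+192/8.33)
r=eyes.spot_point("worm_top",C["wrist"])[:1];print(r)
print("worm",wsc,tri([(wsc,C["scene"]),((263.2,359.4),C["side"]),((269,318),C["wrist"])]))
print("nut stud top", onz((286-24+262/8.33,301-24+55/8.33),C["scene"],43))
for n in("scene","side"):
  c=C[n]; im=c["pixels"].astype(int)
  for k in ("nut_top","worm_top"): 
    r=eyes.spot_point(k,c)[:1]; print(n,k,[x["centre"] for x in r])
  m=eyes.cut_out("worm",c)[:1]
  if m: rr,cc=np.nonzero(m[0]["mask"]);print("worm mask",m[0]["score"],rr.min(),rr.max(),cc.min(),cc.max(),m[0]["centre"])
E
```

```text
[ 595.62362656 -130.67700347   32.43191363]
tip sc+wr (array([ 592.1, -131.2,   47.2]), [[0.6, 2.2], [5.9, -7.7]])
[{'centre': [280.1, 316.0], 'score': 0.93}]
worm (286.609843937575, 300.04921968787517) (array([ 595.5, -131.9,   28.2]), [[0.8, 0.6], [-0.4, -0.6], [3.1, -1.6]])
nut stud top [ 605.9883335  -177.60457999   43.        ]
scene nut_top [[295.7, 282.8]]
scene worm_top [[286.3, 302.6]]
worm mask 0.36 205 232 189 211 [219.6, 200.7]
side nut_top [[272.6, 365.4]]
side worm_top [[261.3, 359.3]]
worm mask 0.17 226 285 320 379 [265.5, 355.3]
```

```bash
python3 -m inch '[[[0,0,0.005],0,1],[[0,0,0.005],0,1],[[0,0,0.005],0,1],[[0,0,0.005],0,1],[[0,0,0],0,1],[[0,0,0],0,1],[[0,0,0],0,1],[[0,0,0],0,1],[[0,0,0],0,1],[[0,0,0],0,1]]'
```

```text
t: 19.75
eef_pos: [595.6, -130.7, 31.2]
tcp_rot: [3.142, 0.0, 1.894]
ft_force: [0.4, 0.0, 0.3]
opening: 0.005
grip_force: 0.0
```

```bash
python3 - <<'E'
import cv2
for n,r,q in(("side",251,358),("scene",272,299)):
    g=cv2.cvtColor(cv2.imread(f"pics/{n}1.png"),cv2.COLOR_BGR2GRAY);print(n);print("cols",list(range(q-8,q+9)))
    for i in range(r-14,r+6,1):print(i,g[i,q-8:q+9].tolist())
E
python3 -c "
from h import *
c=eyes.read_camera('side');e=np.array([591.2,-132,81]);print([proj(e+[0,0,d],c).round(1) for d in(0,10,20)])"
```

```text
side
cols [350, 351, 352, 353, 354, 355, 356, 357, 358, 359, 360, 361, 362, 363, 364, 365, 366]
237 [192, 193, 192, 186, 162, 110, 53, 19, 17, 25, 22, 28, 30, 65, 124, 168, 184]
238 [192, 193, 190, 189, 167, 116, 58, 23, 23, 23, 25, 26, 30, 75, 139, 177, 185]
239 [192, 192, 192, 191, 176, 131, 67, 24, 20, 21, 23, 29, 34, 82, 145, 179, 187]
240 [193, 191, 192, 191, 182, 139, 73, 28, 19, 20, 24, 26, 44, 93, 151, 181, 186]
241 [194, 193, 193, 191, 182, 144, 83, 39, 22, 18, 23, 29, 60, 116, 162, 182, 186]
242 [193, 193, 192, 192, 186, 163, 115, 62, 33, 19, 27, 33, 67, 126, 168, 183, 185]
243 [194, 193, 193, 191, 191, 181, 149, 102, 58, 28, 26, 37, 84, 144, 178, 185, 186]
244 [193, 193, 193, 192, 192, 190, 177, 147, 100, 57, 35, 51, 104, 155, 181, 186, 185]
245 [194, 193, 193, 192, 192, 190, 189, 178, 147, 100, 75, 90, 131, 169, 184, 187, 186]
246 [193, 193, 192, 193, 190, 192, 192, 188, 175, 149, 136, 147, 165, 181, 186, 186, 187]
247 [193, 192, 193, 192, 193, 192, 190, 192, 187, 182, 178, 180, 185, 186, 187, 187, 186]
248 [192, 194, 193, 190, 192, 191, 190, 190, 189, 189, 190, 188, 188,
[... 1932 characters left out ...]

271 [148, 162, 188, 199, 209, 201, 169, 150, 147, 147, 146, 144, 143, 143, 148, 145, 144]
272 [172, 215, 242, 245, 244, 239, 212, 170, 148, 148, 146, 147, 145, 144, 149, 142, 139]
273 [224, 244, 250, 250, 250, 249, 241, 214, 177, 152, 147, 147, 146, 142, 144, 132, 128]
274 [248, 250, 250, 251, 251, 251, 249, 242, 223, 181, 153, 146, 144, 138, 131, 121, 124]
275 [251, 250, 251, 250, 250, 251, 251, 250, 243, 228, 194, 155, 137, 126, 120, 118, 128]
276 [251, 251, 250, 251, 251, 251, 251, 251, 250, 245, 236, 195, 151, 119, 120, 123, 122]
277 [250, 250, 251, 251, 251, 251, 251, 251, 251, 250, 248, 237, 198, 150, 124, 123, 123]
[array([250.9, 358.4]), array([248.5, 358.5]), array([246.1, 358.7])]
```

The free-space side and scene images show the black tip ending about 15–18 mm short of the reported TCP. So contact should come at a lower TCP height, around 19–22 mm, and I'll keep feeling downwards.

```bash
python3 -m inch '[[[-0.01,0,0.01],0,1],[[-0.01,0,0.01],0,1],[[0,0,0.01],0,1],[[0,0,0.01],0,1],[[0,0,0.01],0,1],[[0,0,0.01],0,1],[[0,0,0],0,1],[[0,0,0],0,1],[[0,0,0],0,1],[[0,0,0],0,1]]'
```

```text
t: 21.05
eef_pos: [596.0, -131.8, 27.6]
tcp_rot: [3.141, 0.0, 1.894]
ft_force: [0.2, -0.3, -0.1]
opening: 0.003
grip_force: 0.0
```

```bash
python3 -m inch '[[[0,0,0.008],0,1],[[0,0,0.008],0,1],[[0,0,0.008],0,1],[[0,0,0.008],0,1],[[0,0,0.008],0,1],[[0,0,0],0,1],[[0,0,0],0,1],[[0,0,0],0,1],[[0,0,0],0,1],[[0,0,0],0,1]]'; python3 - <<'E'
from h import *
c=eyes.read_camera("side");e=env.state()["eef_pos"];r,q=proj(e,c).round().astype(int);print(r,q)
g=cv2.cvtColor(c["pixels"],cv2.COLOR_RGB2GRAY)
for i in range(r-12,r+6):print(i,g[i,q-7:q+9].tolist())
E
```

```text
t: 22.3
eef_pos: [596.0, -131.8, 25.2]
tcp_rot: [3.142, 0.0, 1.894]
ft_force: [0.4, 0.4, -0.4]
opening: 0.003
grip_force: 0.0
263 359
251 [193, 192, 184, 146, 91, 38, 20, 24, 20, 22, 26, 47, 102, 156, 180, 187]
252 [192, 191, 185, 148, 92, 39, 23, 18, 24, 23, 27, 59, 117, 163, 184, 186]
253 [188, 191, 184, 151, 97, 45, 16, 20, 26, 24, 28, 66, 123, 167, 185, 185]
254 [178, 188, 187, 165, 118, 63, 27, 20, 23, 28, 35, 81, 139, 177, 187, 186]
255 [158, 179, 188, 181, 151, 105, 60, 30, 23, 28, 64, 124, 168, 185, 185, 187]
256 [140, 166, 186, 194, 197, 187, 141, 77, 32, 36, 108, 200, 223, 208, 190, 186]
257 [142, 166, 205, 231, 244, 249, 233, 154, 69, 48, 136, 235, 250, 240, 210, 191]
258 [197, 228, 248, 253, 254, 254, 251, 210, 114, 104, 177, 246, 254, 252, 237, 203]
259 [251, 254, 254, 254, 254, 252, 243, 205, 160, 185, 235, 253, 254, 254, 251, 231]
260 [255, 255, 254, 252, 241, 225, 223, 224, 218, 220, 239, 252, 254, 254, 254, 250]
261 [254, 252, 241, 223, 211, 218, 232, 231, 224, 219, 223, 240, 252, 254, 254, 252]
262 [250, 227, 192, 204, 228, 229, 227, 220, 209, 206, 200, 204, 240, 251, 249, 239]
263 [253, 237, 182, 175, 215, 218, 206, 198, 191, 182, 170, 161, 185, 219, 234, 247]
264 [254, 251, 224, 171, 173, 189, 188, 179, 164, 161, 159, 164, 191, 239, 253, 255]
265 [255, 254, 249, 219, 171, 161, 160, 158, 156, 172, 206, 231, 245, 253, 254, 254]
266 [255, 255, 254, 247, 213, 171, 167, 199, 221, 240, 253, 254, 254, 254, 248, 229]
267 [255, 255, 254, 254, 247, 229, 234, 252, 254, 254, 254, 254, 251, 240, 227, 216]
268 [255, 255, 255, 254, 254, 254, 254, 255, 253, 247, 240, 233, 228, 234, 247, 251]
```

The tip is at row 258.7 and the worm's crown at about row 260.5, so roughly 7 mm of gap is left.

```bash
python3 -m inch '[[[0,0,0.015],0,1],[[0,0,0.015],0,1],[[0,0,0.015],0,1],[[0,0,0.015],0,1],[[0,0,0.01],0,1],[[0,0,0],0,1],[[0,0,0],0,1],[[0,0,0],0,1],[[0,0,0],0,1],[[0,0,0],0,1]]'; python3 -m inch '[[[0,0,0.005],0,1],[[0,0,0.005],0,1],[[0,0,0.003],0,1],[[0,0,0],0,1],[[0,0,0],0,1],[[0,0,0],0,1],[[0,0,0],0,1],[[0,0,0],0,1],[[0,0,0],0,1],[[0,0,0],0,1]]'
```

```text
t: 23.6
eef_pos: [596.0, -131.8, 21.0]
tcp_rot: [3.141, 0.0, 1.894]
ft_force: [-0.6, 0.1, 0.4]
opening: 0.004
grip_force: 0.0
t: 24.85
eef_pos: [596.0, -131.8, 20.3]
tcp_rot: [3.141, 0.0, 1.894]
ft_force: [0.3, -0.4, -0.6]
opening: 0.006
grip_force: 0.0
```

```bash
python3 -m inch '[[[0,0,0.005],0,1],[[0,0,0.005],0,1],[[0,0,0.005],0,1],[[0,0,0],0,1],[[0,0,0],0,1],[[0,0,0],0,1],[[0,0,0],0,1],[[0,0,0],0,1],[[0,0,0],0,1],[[0,0,0],0,1]]'
```

```text
t: 26.1
eef_pos: [596.0, -131.8, 19.3]
tcp_rot: [3.141, 0.0, 1.894]
ft_force: [-0.2, 0.4, 0.5]
opening: 0.005
grip_force: 0.0
```

```bash
python3 -m inch '[[[0,0,0.004],0,1],[[0,0,0.004],0,1],[[0,0,0.004],0,1],[[0,0,0],0,1],[[0,0,0],0,1],[[0,0,0],0,1],[[0,0,0],0,1],[[0,0,0],0,1],[[0,0,0],0,1],[[0,0,0],0,1]]'
```

```text
t: 27.35
eef_pos: [596.0, -131.8, 18.6]
tcp_rot: [3.142, 0.0, 1.894]
ft_force: [-0.1, 1.2, -0.3]
opening: 0.002
grip_force: 0.0
```

```bash
python3 -m inch '[[[0,0,0.005],0,1],[[0,0,0.005],0,1],[[0,0,0.005],0,1],[[0,0,0.003],0,1],[[0,0,0],0,1],[[0,0,0],0,1],[[0,0,0],0,1],[[0,0,0],0,1],[[0,0,0],0,1],[[0,0,0],0,1]]'
```

```text
t: 28.6
eef_pos: [596.0, -131.8, 17.5]
tcp_rot: [3.141, 0.0, 1.894]
ft_force: [0.2, 0.9, 0.8]
opening: 0.006
grip_force: 0.0
```

```bash
python3 -m inch '[[[0,0,0.005],0,1],[[0,0,0.005],0,1],[[0,0,0.005],0,1],[[0,0,0.003],0,1],[[0,0,0],0,1],[[0,0,0],0,1],[[0,0,0],0,1],[[0,0,0],0,1],[[0,0,0],0,1],[[0,0,0],0,1]]'
```

```text
t: 29.85
eef_pos: [596.0, -131.8, 16.5]
tcp_rot: [3.141, 0.0, 1.894]
ft_force: [0.1, 0.1, 0.4]
opening: 0.006
grip_force: 0.0
```

```bash
python3 -m inch '[[[0,0,0.005],0,1],[[0,0,0.005],0,1],[[0,0,0.005],0,1],[[0,0,0.003],0,1],[[0,0,0],0,1],[[0,0,0],0,1],[[0,0,0],0,1],[[0,0,0],0,1],[[0,0,0],0,1],[[0,0,0],0,1]]'; python3 - <<'E'
from h import *
c=eyes.read_camera("side");e=env.state()["eef_pos"];r,q=262,359
g=cv2.cvtColor(c["pixels"],cv2.COLOR_RGB2GRAY)
for i in range(r-9,r+6):print(i,g[i,q-7:q+9].tolist())
E
```

```text
t: 31.1
eef_pos: [596.0, -131.8, 15.4]
tcp_rot: [3.142, 0.0, 1.894]
ft_force: [0.1, 0.4, 0.3]
opening: 0.007
grip_force: 0.0
253 [188, 188, 182, 140, 74, 26, 19, 22, 22, 28, 24, 56, 115, 160, 182, 185]
254 [175, 187, 182, 142, 80, 32, 22, 23, 24, 22, 30, 65, 125, 166, 184, 185]
255 [158, 178, 182, 150, 94, 41, 23, 21, 26, 26, 34, 83, 144, 177, 186, 186]
256 [142, 166, 180, 162, 113, 57, 26, 25, 25, 30, 48, 109, 175, 195, 189, 186]
257 [142, 165, 202, 211, 176, 113, 49, 24, 24, 30, 71, 154, 225, 231, 209, 190]
258 [197, 227, 247, 252, 246, 198, 105, 42, 27, 39, 114, 216, 250, 251, 236, 205]
259 [250, 254, 254, 254, 252, 226, 138, 62, 32, 53, 148, 242, 254, 254, 251, 231]
260 [254, 254, 254, 252, 239, 192, 134, 88, 58, 77, 163, 244, 254, 254, 254, 250]
261 [253, 249, 238, 220, 201, 176, 153, 129, 113, 138, 187, 233, 252, 254, 254, 252]
262 [249, 224, 185, 194, 220, 208, 175, 166, 170, 185, 193, 204, 240, 251, 249, 238]
263 [252, 235, 177, 167, 203, 200, 178, 178, 182, 177, 168, 160, 185, 220, 233, 247]
264 [254, 249, 221, 169, 166, 182, 182, 171, 160, 158, 160, 163, 192, 239, 253, 255]
265 [254, 254, 249, 219, 171, 159, 159, 156, 150, 167, 205, 231, 245, 253, 254, 254]
266 [255, 254, 254, 247, 213, 170, 155, 161, 169, 219, 251, 254, 254, 253, 248, 229]
267 [255, 255, 254, 254, 247, 224, 200, 202, 213, 233, 252, 254, 250, 236, 216, 205]
```

```bash
python3 -m inch '[[[0,0,0.005],0,1],[[0,0,0.005],0,1],[[0,0,0.005],0,1],[[0,0,0.005],0,1],[[0,0,0.004],0,1],[[0,0,0],0,1],[[0,0,0],0,1],[[0,0,0],0,1],[[0,0,0],0,1],[[0,0,0],0,1]]'
```

```text
t: 32.4
eef_pos: [596.0, -131.8, 14.0]
tcp_rot: [3.141, 0.0, 1.894]
ft_force: [0.9, 0.1, 0.3]
opening: 0.006
grip_force: 0.0
```

```bash
python3 - <<'E'
from h import *
o=[]
for n,r,q,h in [("scene",284,300,22),("wrist",276,318,40)]:
    c=eyes.read_camera(n)
    im=np.ascontiguousarray(c["pixels"][r-h:r+h,q-h:q+h,::-1]);im=cv2.resize(im,(400,400),interpolation=cv2.INTER_CUBIC)
    im=(255*(im/255.)**.6).astype(np.uint8);o.append(im)
cv2.imwrite("pics/b6.png",np.hstack(o))
E
```

```text
(no output)
```

View pics/b6.png

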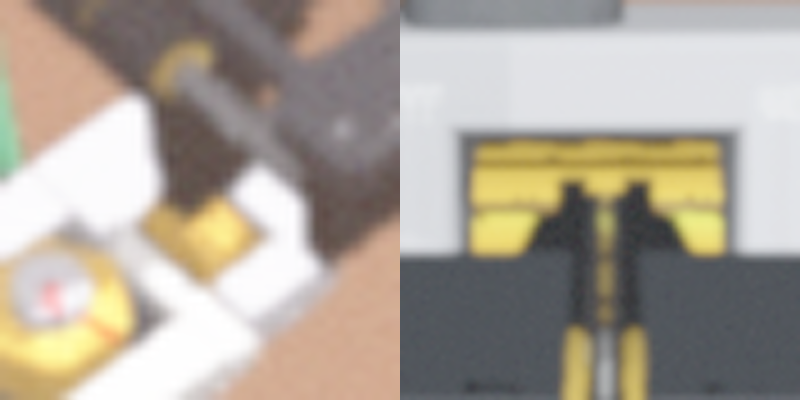

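The scene crop shows the finger end just reaching the worm's back half, at crop (195,200), with very little gap left.

```bash
python3 -m inch '[[[0,0,0.005],0,1],[[0,0,0.005],0,1],[[0,0,0.005],0,1],[[0,0,0.005],0,1],[[0,0,0],0,1],[[0,0,0],0,1],[[0,0,0],0,1],[[0,0,0],0,1],[[0,0,0],0,1],[[0,0,0],0,1]]'
```

```text
t: 33.75
eef_pos: [596.0, -131.8, 12.7]
tcp_rot: [3.142, 0.0, 1.894]
ft_force: [-0.4, -0.2, 0.4]
opening: 0.006
grip_force: 0.0
```

```bash
python3 -m inch '[[[0,0,0.01],0,1],[[0,0,0.01],0,1],[[0,0,0.01],0,1],[[0,0,0],0,1],[[0,0,0],0,1],[[0,0,0],0,1],[[0,0,0],0,1],[[0,0,0],0,1],[[0,0,0],0,1],[[0,0,0],0,1]]'
```

```text
t: 35.0
eef_pos: [596.0, -131.8, 10.9]
tcp_rot: [3.141, 0.0, 1.894]
ft_force: [-0.3, -0.1, 0.2]
opening: 0.005
grip_force: 0.0
```

```bash
python3 - <<'E'
from h import *
def tri(L):
    A=0;b=0
    for rc,c in L:
        o,d=ray(rc,c);P=np.eye(3)-np.outer(d,d);A=A+P;b=b+P@o
    x=np.linalg.solve(A,b);return x.round(1),[(proj(x,c)-rc).round(1).tolist() for rc,c in L]
C={n:eyes.read_camera(n) for n in ("scene","side","wrist")}
print("tip@81",tri([((265.3,296.3),C["scene"]),((245.5,360),C["side"])]),"tcp 591.2 -132 81")
import pickle;pickle.dump({n:{k:v for k,v in c.items()} for n,c in C.items()},open("C.pkl","wb"))
g=cv2.cvtColor(C["side"]["pixels"],cv2.COLOR_RGB2GRAY)
for i in range(255,270):print(i,g[i,352:368].tolist())
c=C["wrist"]
for t in (190,205,230):  # tip lies at which tool-z on wrist ray
    pass
E
```

```text
tip@81 (array([ 592.8, -139.1,  109.7]), [[-0.2, 0.1], [0.2, 0.1]]) tcp 591.2 -132 81
255 [155, 178, 180, 139, 78, 31, 20, 23, 26, 28, 36, 74, 129, 170, 184, 187]
256 [140, 166, 178, 149, 90, 38, 14, 23, 26, 29, 48, 106, 169, 192, 190, 186]
257 [138, 164, 194, 184, 128, 57, 26, 21, 24, 29, 59, 142, 222, 230, 209, 190]
258 [192, 225, 245, 243, 199, 108, 41, 17, 23, 32, 84, 181, 244, 251, 236, 205]
259 [248, 253, 254, 253, 235, 147, 65, 23, 23, 41, 116, 222, 252, 254, 251, 231]
260 [254, 254, 254, 251, 227, 153, 82, 43, 29, 49, 138, 237, 254, 254, 254, 250]
261 [253, 249, 236, 218, 194, 155, 112, 79, 63, 86, 139, 221, 252, 254, 254, 252]
262 [249, 222, 183, 196, 219, 202, 152, 124, 123, 141, 164, 193, 239, 251, 249, 239]
263 [252, 235, 177, 168, 199, 191, 161, 156, 162, 163, 160, 160, 185, 218, 233, 247]
264 [254, 249, 223, 167, 158, 166, 170, 164, 156, 159, 159, 164, 192, 239, 253, 255]
265 [254, 254, 249, 219, 169, 155, 153, 154, 149, 167, 204, 231, 245, 253, 254, 254]
266 [255, 254, 254, 248, 213, 169, 154, 160, 167, 212, 248, 254, 254, 253, 248, 227]
267 [255, 255, 254, 254, 246, 219, 192, 199, 212, 222, 239, 248, 248, 236, 217, 205]
268 [255, 255, 255, 254, 254, 250, 234, 222, 221, 219, 214, 214, 214, 218, 225, 242]
269 [255, 255, 255, 254, 254, 251, 238, 219, 205, 194, 190, 191, 198, 204, 221, 244]
```

Triangulated, the tip's front edge is about 28 mm above the reported TCP, so it's now near z 39. Contact should come within a few mm. I'll also shift back for a longer stroke.

```bash
python3 -m inch '[[[0.05,0,0],0,1],[[0.05,0,0],0,1],[[0,0,0.008],0,1],[[0,0,0.008],0,1],[[0,0,0.007],0,1],[[0,0,0],0,1],[[0,0,0],0,1],[[0,0,0],0,1]
,[[0,0,0],0,1],[[0,0,0],0,1]]'
```

```text
t: 36.4
eef_pos: [594.1, -126.1, 9.6]
tcp_rot: [3.141, 0.0, 1.894]
ft_force: [-0.1, -0.4, 0.5]
opening: 0.005
grip_force: 0.0
```

```bash
python3 -m inch '[[[0,0,0.005],0,1],[[0,0,0.005],0,1],[[0,0,0.005],0,1],[[0,0,0.005],0,1],[[0,0,0.004],0,1],[[0,0,0],0,1],[[0,0,0],0,1],[[0,0,0],0,1],[[0,0,0],0,1],[[0,0,0],0,1]]'
```

```text
t: 37.65
eef_pos: [594.1, -126.1, 8.1]
tcp_rot: [3.142, -0.0, 1.894]
ft_force: [-0.4, 0.1, -0.1]
opening: 0.003
grip_force: 0.0
```

```bash
python3 -m inch '[[[0,0,0.005],0,1],[[0,0,0.005],0,1],[[0,0,0.005],0,1],[[0,0,0.005],0,1],[[0,0,0.004],0,1],[[0,0,0],0,1],[[0,0,0],0,1],[[0,0,0],0,1],[[0,0,0],0,1],[[0,0,0],0,1]]'
```

```text
t: 38.9
eef_pos: [594.1, -126.2, 6.7]
tcp_rot: [3.141, 0.0, 1.894]
ft_force: [-0.4, 0.1, 0.5]
opening: 0.005
grip_force: 0.0
```

```bash
python3 -m inch '[[[0,0,0.005],0,1],[[0,0,0.005],0,1],[[0,0,0.005],0,1],[[0,0,0.005],0,1],[[0,0,0.005],0,1],[[0,0,0],0,1],[[0,0,0],0,1],[[0,0,0],0,1],[[0,0,0],0,1],[[0,0,0],0,1]]'; python3 -c "
from h import *
c=eyes.read_camera('side')
g=cv2.cvtColor(c['pixels'],cv2.COLOR_RGB2GRAY)
for i in range(256,270):print(i,g[i,352:368].tolist())"
```

```text
t: 40.15
eef_pos: [594.2, -126.1, 5.4]
tcp_rot: [3.141, 0.0, 1.894]
ft_force: [-1.5, -0.3, 4.4]
opening: 0.005
grip_force: 2.7
256 [136, 148, 127, 72, 29, 17, 23, 27, 28, 70, 162, 237, 240, 215, 192, 188]
257 [140, 145, 132, 90, 45, 16, 24, 26, 31, 103, 208, 250, 252, 240, 210, 191]
258 [189, 211, 207, 161, 93, 38, 22, 20, 39, 116, 223, 252, 254, 252, 237, 204]
259 [248, 252, 250, 228, 148, 69, 30, 26, 47, 128, 228, 253, 254, 254, 251, 231]
260 [254, 254, 251, 232, 162, 88, 43, 30, 58, 134, 224, 252, 254, 254, 254, 250]
261 [253, 249, 229, 185, 134, 95, 66, 52, 78, 140, 201, 238, 252, 254, 254, 252]
262 [249, 221, 170, 141, 135, 127, 109, 108, 136, 173, 191, 204, 240, 251, 249, 238]
263 [253, 237, 175, 138, 152, 161, 158, 165, 172, 174, 168, 162, 185, 220, 233, 247]
264 [254, 251, 223, 164, 153, 172, 180, 170, 160, 159, 159, 162, 192, 239, 253, 255]
265 [255, 254, 249, 218, 169, 156, 157, 155, 148, 166, 205, 231, 245, 253, 254, 254]
266 [255, 254, 254, 247, 209, 163, 154, 159, 169, 213, 249, 254, 254, 253, 248, 229]
267 [255, 255, 254, 253, 242, 202, 179, 198, 212, 222, 239, 249, 248, 236, 217, 203]
268 [255, 255, 255, 254, 253, 241, 216, 217, 221, 220, 213, 214, 215, 217, 223, 236]
269 [255, 255, 255, 254, 253, 241, 214, 211, 204, 195, 190, 193, 200, 204, 210, 224]
```

Contact at last: 4.4 N at z 5.4. I'll press to about 8 N and drag.

```bash
python3 -m inch '[[[0,0,0.003],0,1],[[-0.015,0,0],0,1],[[-0.02,0,0],0,1],[[-0.02,0,0],0,1],[[-0.02,0,0],0,1],[[-0.02,0,0],0,1],[[-0.02,0,0],0,1],[[-0.02,0,0],0,1],[[0,0,0],0,1],[[0,0,0],0,1]]'
```

```text
t: 41.45
eef_pos: [596.8, -134.1, 5.0]
tcp_rot: [3.141, 0.0, 1.894]
ft_force: [0.4, 0.2, 0.3]
opening: 0.003
grip_force: 0.3
```

```bash
python3 -m inch '[[[0,0,0.005],0,1],[[0,0,0.004],0,1],[[-0.01,0,0.001],0,1],[[-0.01,0,0.001],0,1],[[-0.01,0,0.001],0,1],[[-0.01,0,0.001],0,1],[[-0.01,0,0.001],0,1],[[-0.01,0,0],0,1],[[0,0,0],0,1],[[0,0,0],0,1]]'; python3 -c "
from h import *
c=eyes.read_camera('scene');r,q=proj([600,-183,35],c).astype(int);save(c,'s7.png',(r-45,r+30,q-40,q+60),8)
c=eyes.read_camera('wrist');print([x for x in eyes.spot_point('worm_top',c)][:1])"
```

```text
t: 42.7
eef_pos: [597.7, -136.8, 4.4]
tcp_rot: [3.142, -0.001, 1.894]
ft_force: [-2.1, 2.6, 5.1]
opening: 0.006
grip_force: 2.6
[]
```

View pics/s7.png

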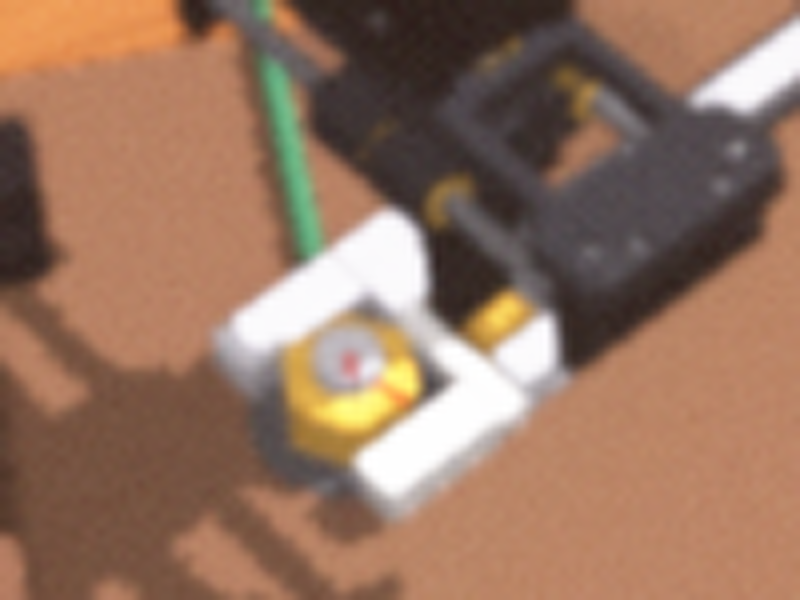

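The crop shows the finger on the worm at (490,300), the jaws still slack around the nut, and its red line at (395,395). The drag force of 3 N means the worm is rolling. I'll go back and do longer strokes.

```bash
python3 -m inch '[[[0,0,-0.05],0,1],[[0.25,0,0],0,1],[[0,0,0.045],0,1],[[0,0,0.008],0,1],[[-0.03,0,0.001],0,1],[[-0.03,0,0.001],0,1],[[-0.03,0,0.001],0,1],[[-0.03,0,0.001],0,1],[[-0.03,0,0.001],0,1],[[-0.03,0,0],0,1]]'
```

```text
t: 44.1
eef_pos: [596.4, -133.2, 3.7]
tcp_rot: [-3.142, -0.0, 1.894]
ft_force: [-1.3, 5.5, 6.4]
opening: 0.005
grip_force: 2.9
```

```bash
python3 -m inch '[[[-0.03,0,0.002],0,1],[[-0.03,0,0.001],0,1],[[-0.03,0,0.001],0,1],[[-0.03,0,0.001],0,1],[[0,0,-0.05],0,1],[[0.25,0,0],0,1],[[0,0,0.048],0,1],[[-0.03,0,0.003],0,1],[[-0.03,0,0.001],0,1],[[-0.03,0,0.001],0,1]]'
```

```text
t: 45.35
eef_pos: [595.3, -129.8, 5.0]
tcp_rot: [-3.142, -0.001, 1.894]
ft_force: [-9.3, 8.2, 28.3]
opening: 0.004
grip_force: 14.5
```

The pressure rose because the bent worm is climbing: the contact heights fit a 1.6 mm sinusoid with its low point at about 22 mm of drag. I'll back off and follow the rise.

```bash
python3 -m inch '[[[0,0,-0.021],0,1],[[-0.03,0,-0.004],0,1],[[-0.03,0,-0.0045],0,1],[[-0.03,0,-0.0045],0,1],[[-0.03,0,-0.0045],0,1],[[-0.03,0,-0.0045],0,1],[[-0.03,0,-0.004],0,1],[[0,0,0],0,1],[[0,0,0],0,1],[[0,0,0],0,1]]'; python3 -c "
from h import *
c=eyes.read_camera('scene');r,q=proj([600,-183,35],c).astype(int);save(c,'s8.png',(r-45,r+30,q-40,q+60),8)"
```

```text
t: 46.6
eef_pos: [599.9, -140.6, 6.6]
tcp_rot: [3.14, 0.001, 1.894]
ft_force: [1.1, 4.4, 8.7]
opening: 0.006
grip_force: 4.4
```

```bash
python3 -m inch '[[[0,0,-0.05],0,1],[[0.25,0,0],0,1],[[0,0,0.05],0,1],[[-0.03,0,-0.003],0,1],[[-0.03,0,-0.003],0,1],[[-0.03,0,-0.002],0,1],[[-0.03,0,-0.001],0,1],[[-0.03,0,0],0,1],[[-0.03,0,0],0,1],[[0,0,0],0,1]]'; python3 -c "
from h import *
c=eyes.read_camera('scene');r,q=proj([600,-183,35],c).astype(int);save(c,'s8.png',(r-45,r+30,q-40,q+60),8)"
```

```text
t: 47.9
eef_pos: [597.8, -137.2, 6.5]
tcp_rot: [3.142, -0.0, 1.894]
ft_force: [2.0, 3.6, 3.8]
opening: 0.004
grip_force: 1.8
```

View pics/s8.png

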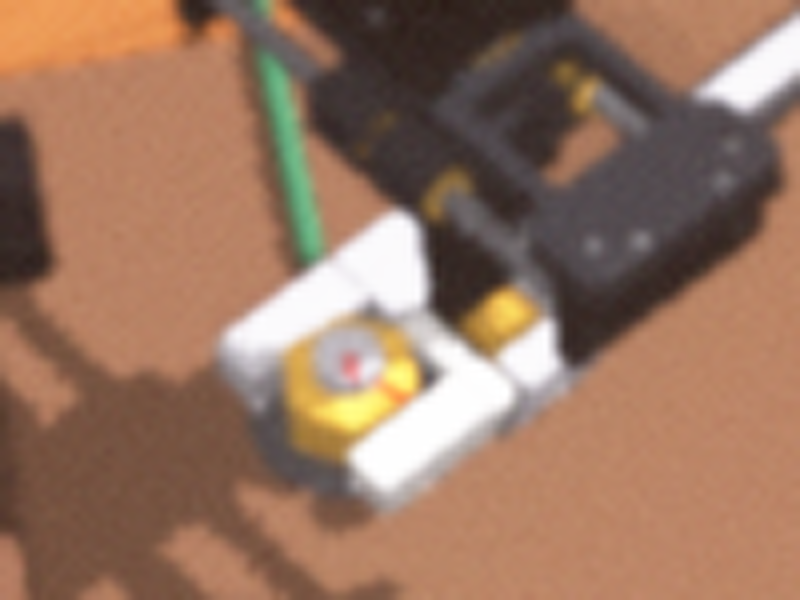

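The movable jaw has stepped inwards at (510,400), and its face is nearer the nut but a gap still shows. I'll roll on.

```bash
python3 -m inch '[[[0,0,0.005],0,1],[[-0.03,0,0.001],0,1],[[-0.03,0,0.001],0,1],[[0,0,-0.05],0,1],[[0.25,0,0],0,1],[[0,0,0.05],0,1],[[-0.03,0,0.001],0,1],[[-0.03,0,0.001],0,1],[[-0.03,0,0.001],0,1],[[-0.02,0,0],0,1]]'
```

```text
t: 49.2
eef_pos: [595.7, -131.8, 5.9]
tcp_rot: [-3.141, -0.001, 1.894]
ft_force: [-2.8, 5.7, 4.5]
opening: 0.004
grip_force: 2.5
```

```bash
python3 -m inch '[[[0,0,0.005],0,1],[[-0.03,0,0.002],0,1],[[-0.03,0,0.003],0,1],[[-0.03,0,0.003],0,1],[[-0.03,0,0.003],0,1],[[0,0,0],0,1],[[0,0,0],0,1],[[0,0,0],0,1],[[0,0,0],0,1],[[0,0,0],0,1]]'
```

```text
t: 50.45
eef_pos: [598.0, -138.3, 5.1]
tcp_rot: [-3.141, -0.002, 1.894]
ft_force: [-2.1, 6.9, 7.4]
opening: 0.002
grip_force: 3.5
```

```bash
python3 -m inch '[[[0,0,-0.05],0,1],[[0.22,0,0],0,1],[[0,0,0.052],0,1],[[-0.03,0,0.002],0,1],[[-0.03,0,0.002],0,1],[[-0.03,0,0.002],0,1],[[-0.03,0,0.002],0,1],[[-0.03,0,0.002],0,1],[[0,0,0],0,1],[[0,0,0],0,1]]'; python3 -c "
from h import *
c=eyes.read_camera('scene');r,q=proj([600,-183,35],c).astype(int)
b=cv2.resize(c['pixels'][r-25:r+30,q-35:q+45,::-1],None,fx=10,fy=10,interpolation=cv2.INTER_CUBIC);cv2.imwrite('pics/s9.png',b)"
```

```text
t: 51.7
eef_pos: [596.7, -133.9, 4.6]
tcp_rot: [-3.141, -0.002, 1.894]
ft_force: [-2.1, 9.4, 9.3]
opening: 0.003
grip_force: 4.9
```

View pics/s9.png

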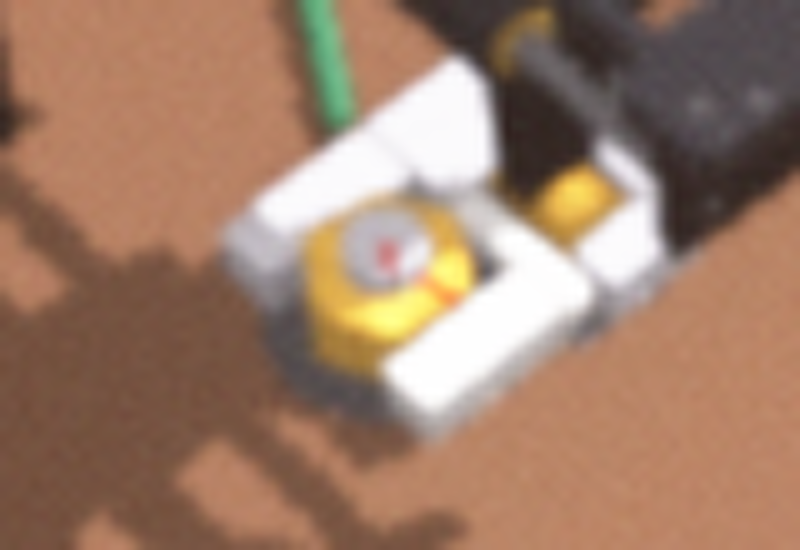

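(That was one picture over the limit of ten, so I won't view any more.) It shows both jaw faces close against the nut, and the drag now holds at 9.6 N, so the jaws are bearing. One short check drag next.

```bash
python3 -m inch '[[[-0.03,0,0.003],0,1],[[-0.03,0,0.003],0,1],[[-0.03,0,0.003],0,1],[[0,0,0],0,1],[[0,0,0],0,1],[[0,0,0],0,1],[[0,0,0],0,1],[[0,0,0],0,1],[[0,0,0],0,1],[[0,0,0],0,1]]'; python3 -c "
from h import *
L=[]
for n in ('scene','side'):
    c=eyes.read_camera(n)
    for k,z in (('wrench_grip',29),('wrench',15),('nut_top',35)):
        for r in eyes.spot_point(k,c)[:1]: print(n,k,round(r['score'],2),onz(r['centre'],c,z).round(1))"
```

```text
t: 53.0
eef_pos: [598.1, -138.6, 4.1]
tcp_rot: [-3.141, -0.003, 1.894]
ft_force: [-3.8, 12.8, 13.8]
opening: 0.002
grip_force: 6.2
scene wrench_grip 0.85 [553.5 -38.4  29. ]
scene wrench 0.96 [ 597.3 -179.9   15. ]
scene nut_top 0.62 [ 606.  -178.5   35. ]
side wrench_grip 0.91 [547.  -51.1  29. ]
side wrench 0.74 [ 601.8 -189.1   15. ]
side nut_top 0.86 [ 604.2 -179.4   35. ]
```

The jaws bear firmly: 13 N of drag with hardly any more roll. Next I lift, go over to the robot side of the handle, and come down beside it.

```bash
python3 -m inch '[[[0,0,-0.35],0,1],[[0.42,-0.18,0],0,1],[[0.42,-0.18,0],0,1],[[0.42,-0.18,0],0,1],[[0.44,-0.18,0],0,1],[[0,0,0.19],0,1],[[0,0,0.19],0,1],[[0,0,0.18],0,1],[[0,0.08,0],0,1],[[0,0,0],0,1]]'; python3 -c "
from h import *
for n in ('scene','side'):
    c=eyes.read_camera(n)
    for k,z in (('wrench_grip',29),):
        for r in eyes.spot_point(k,c)[:1]: print(n,k,round(r['score'],2),onz(r['centre'],c,z).round(1))"
```

```text
t: 54.65
eef_pos: [530.8, -56.3, -9.0]
tcp_rot: [3.141, 0.0, 1.894]
ft_force: [-1.1, -0.5, -0.9]
opening: 0.006
grip_force: 0.0
scene wrench_grip 0.56 [554.  -37.3  29. ]
side wrench_grip 0.68 [549.9 -37.7  29. ]
```

```bash
python3 -m inch '[[[0,0.1,0],0,1],[[0.015,0.13,0],0.64,1],[[0.015,0.133,0],0.64,1],[[0.015,0.133,0],0.64,1],[[0.015,0.133,0],0.64,1],[[0.015,0.133,0],0.64,1],[[0.015,0.133,0],0.64,1],[[0.015,0.133,0],0.64,1],[[0,0,0],0,1],[[0,0,0],0,1]]'; python3 -c "
from h import *
s=env.state();e=s['eef_pos'][:2]-[603,-181];print('angle',np.degrees(np.arctan2(e[1],e[0])),np.hypot(*e),np.degrees(s['tcp_rot'][2]))"
```

```text
t: 56.1
eef_pos: [589.3, -39.2, -9.0]
tcp_rot: [-3.141, -0.0, 1.503]
ft_force: [-2.9, 1.7, -0.5]
opening: 0.005
grip_force: 1.2
angle 95.52515576298154 142.50664619402238 86.12973604924863
```

```bash
python3 -m inch '[[[0.01,0.133,0],0.64,1],[[0.01,0.133,0],0.64,1],[[0.01,0.133,0],0.64,1],[[0.01,0.133,0],0.64,1],[[0.01,0.133,0],0.64,1],[[0.004,0.04,0],0.2,1],[[0.004,0.04,0],0.2,1],[[0.004,0.04,0],0.2,1],[[0,0,0],0,1],[[0,0,0],0,1]]'; python3 -c "
from h import *
s=env.state();e=s['eef_pos'][:2]-[603,-181];print('angle',np.degrees(np.arctan2(e[1],e[0])),np.hypot(*e))
c=eyes.read_camera('scene')
p=[onz(eyes.spot_point(k,c)[0]['centre'],c,z)[:2] for k,z in (('wrench_grip',29),('wrench',15))]
d=p[0]-p[1];print(p,np.degrees(np.arctan2(d[1],d[0])))"
```

```text
t: 57.35
eef_pos: [635.9, -45.4, -9.0]
tcp_rot: [-3.141, 0.0, 1.172]
ft_force: [-2.6, 3.8, -1.8]
opening: -0.001
grip_force: 1.7
angle 76.34085172988677 139.52417572641934
[array([661.75338388, -30.67131375]), array([ 597.00995794, -179.01626247])] 66.42169743654591
```

```bash
python3 - <<'E'
from h import *
N=np.array([603.,-181])
c=eyes.read_camera('scene')
for src in('scene1','now'):
    im=c['pixels'].astype(int) if src=='now' else cv2.imread('pics/scene1.png')[...,::-1].astype(int)
    r,q=proj([603,-181,38],c).astype(int)
    red=[]
    for i in range(r-12,r+13):
        for j in range(q-14,q+15):
            R,G,B=im[i,j]; 
            w=R-1.0*max(G,B*1.0)
            if R>150 and R-G>50 and G-B<60: red.append((i,j,R,G,B))
    print(src,r,q);print([(i-r,j-q,R,G,B) for i,j,R,G,B in red])
    for nm,z in(('stud',43),('nut',35)):
        print(nm,[tuple((onz((i,j),c,z)[:2]-N).round(0)) for i,j,*_ in red])
g=eyes.read_camera('side');r,q=proj([603,-181,38],g).astype(int);im=g['pixels'].astype(int)
print([(i-r,j-q,tuple((onz((i,j),g,35)[:2]-N).round(0))) for i in range(r-10,r+11) for j in range(q-12,q+13) if im[i,j,0]>150 and im[i,j,0]-im[i,j,1]>50 and im[i,j,1]-im[i,j,2]<60])
print(env.state()['t'])
E
```

```text
scene1 294 281
[(np.int64(-12), np.int64(-14), np.int64(186), np.int64(130), np.int64(104)), (np.int64(-12), np.int64(-13), np.int64(185), np.int64(132), np.int64(102)), (np.int64(-12), np.int64(-12), np.int64(182), np.int64(126), np.int64(99)), (np.int64(-12), np.int64(-11), np.int64(185), np.int64(131), np.int64(102)), (np.int64(-12), np.int64(-10), np.int64(187), np.int64(133), np.int64(103)), (np.int64(-12), np.int64(-9), np.int64(185), np.int64(132), np.int64(103)), (np.int64(-12), np.int64(-8), np.int64(184), np.int64(130), np.int64(102)), (np.int64(-12), np.int64(-7), np.int64(177), np.int64(126), np.int64(99)), (np.int64(-11), np.int64(-14), np.int64(184), np.int64(131), np.int64(101)), (np.int64(-11), np.int64(-13), np.int64(186), np.int64(131), np.int64(102)), (np.int64(-11), np.int64(-12), np.int64(187), np.int64(130), np.int64(105)), (np.int64(-11), np.int64(-11), np.int64(186), np.int64(130), np.int64(101)), (np.int64(-11), np.int64(-10), np.int64(183), np.int64(129), np.int64(100)), (np.int64(-11), np.int64(-9), np.int64(188), np.int64(135), np.int64(106)), (np.int64(-1
[... 16024 characters left out ...]
-8.0), np.float64(-31.0)), (np.float64(-7.0), np.float64(-29.0)), (np.float64(-6.0), np.float64(-34.0)), (np.float64(10.0), np.float64(3.0)), (np.float64(11.0), np.float64(6.0)), (np.float64(13.0), np.float64(3.0)), (np.float64(14.0), np.float64(5.0)), (np.float64(16.0), np.float64(4.0)), (np.float64(19.0), np.float64(3.0)), (np.float64(20.0), np.float64(5.0))]
[(np.int64(-2), np.int64(2), (np.float64(9.0), np.float64(10.0))), (np.int64(-2), np.int64(3), (np.float64(12.0), np.float64(10.0))), (np.int64(-2), np.int64(4), (np.float64(15.0), np.float64(9.0))), (np.int64(-1), np.int64(4), (np.float64(14.0), np.float64(5.0))), (np.int64(-1), np.int64(5), (np.float64(17.0), np.float64(5.0)))]
57.6
```

Red lines: the nut's has come from about 40° to 11°, and the stud's points to about −10..0°. So roughly 8–15° remain, and the push is still the normal 4 N. I'll take finer steps.

```bash
python3 -m inch '[[[0.002,0.026,0],0.12,1],[[0.002,0.026,0],0.12,1],[[0.002,0.026,0],0.12,1],[[0.002,0.026,0],0.12,1],[[0.002,0.02,0],0.1,1],[[0.002,0.02,0],0.1,1],[[0.002,0.02,0],0.1,1],[[0.001,0.01,0],0.05,1],[[0,0,0],0,1],[[0,0,0],0,1]]'; python3 -c "
from h import *
s=env.state();e=s['eef_pos'][:2]-[603,-181];print(np.degrees(np.arctan2(e[1],e[0])),s['t'])
c=eyes.read_camera('scene');im=c['pixels'].astype(int);r,q=294,281
P=[(i,j) for i in range(r-3,r+10) for j in range(q-1,q+13) if im[i,j,0]>150 and im[i,j,0]-im[i,j,1]>50]
print([(i-r,j-q,int(im[i,j,0]-im[i,j,1]),int(im[i,j,2])) for i,j in P])"
```

```text
t: 58.85
eef_pos: [646.2, -49.1, -8.8]
tcp_rot: [3.141, -0.0, 1.099]
ft_force: [-2.1, 3.5, -1.9]
opening: 0.006
grip_force: 1.6
71.85010880980717 58.85
[(-1, 2, 53, 151), (0, 2, 73, 132), (0, 3, 63, 141), (1, 2, 70, 134), (1, 3, 68, 130), (4, 3, 52, 105), (4, 4, 70, 92), (4, 5, 57, 86), (5, 3, 70, 78), (5, 4, 97, 63), (5, 5, 82, 66), (5, 6, 57, 72), (6, -1, 51, 76), (6, 3, 68, 69), (6, 4, 99, 55), (6, 5, 92, 55), (6, 6, 60, 66), (7, 3, 58, 63), (7, 4, 84, 58), (7, 5, 83, 59), (7, 6, 55, 62)]
```

```bash
python3 -m inch '[[[0.002,0.026,0],0.12,1],[[0.002,0.026,0],0.12,1],[[0.002,0.026,0],0.12,1],[[0.002,0.026,0],0.12,1],[[0.002,0.02,0],0.1,1],[[0.002,0.015,0],0.07,1],[[0.002,0.01,0],0.05,1],[[0,0,0],0,1],[[0,0,0],0,1],[[0,0,0],0,1]]'; python3 -c "
from h import *
s=env.state();e=s['eef_pos'][:2]-[603,-181];print(np.degrees(np.arctan2(e[1],e[0])),s['t'])
c=eyes.read_camera('scene');im=c['pixels'].astype(int);r,q=294,281
P=[(i,j) for i in range(r-3,r+10) for j in range(q-1,q+13) if im[i,j,0]>150 and im[i,j,0]-im[i,j,1]>50]
print([(i-r,j-q,int(im[i,j,0]-im[i,j,1]),int(im[i,j,2])) for i,j in P])"
```

```text
t: 60.15
eef_pos: [654.5, -52.5, -8.8]
tcp_rot: [3.141, -0.0, 1.037]
ft_force: [-1.9, 4.5, -1.7]
opening: 0.003
grip_force: 2.0
68.18244406725036 60.15
[(0, 2, 72, 136), (0, 3, 63, 144), (1, 2, 66, 138), (1, 3, 69, 128), (3, 8, 51, 74), (4, 3, 59, 101), (4, 4, 66, 91), (4, 5, 52, 86), (5, 2, 58, 87), (5, 3, 86, 74), (5, 4, 97, 59), (5, 5, 65, 76), (5, 6, 51, 73), (6, 1, 53, 71), (6, 2, 56, 72), (6, 3, 80, 61), (6, 4, 106, 54), (6, 5, 81, 60), (6, 6, 54, 67), (7, 3, 65, 64), (7, 4, 87, 56), (7, 5, 74, 63), (7, 6, 52, 56), (8, 4, 51, 80)]
```

```bash
python3 -m inch '[[[0,0.01,0],0.05,1],[[0,0.01,0],0.05,1],[[0,0.01,0],0.05,1],[[0,0.01,0],0.05,1],[[0,0.005,0],0,1],[[0,0,0],0,1],[[0,0,0],0,1],[[0,0,0],0,1],[[0,0,0],0,1],[[0,0,0],0,1]]'
```

```text
t: 61.45
eef_pos: [656.8, -53.8, -8.8]
tcp_rot: [3.141, -0.0, 1.02]
ft_force: [-0.6, 5.5, -1.3]
opening: 0.006
grip_force: 2.1
```

```bash
python3 -m inch '[[[0,0.01,0],0.05,1],[[0,0.01,0],0.05,1],[[0,0.01,0],0.05,1],[[0,0.01,0],0.05,1],[[0,0.01,0],0.05,1],[[0,0,0],0,1],[[0,0,0],0,1],[[0,0,0],0,1],[[0,0,0],0,1],[[0,0,0],0,1]]'
```

```text
t: 62.7
eef_pos: [659.4, -55.4, -8.8]
tcp_rot: [3.141, -0.0, 0.998]
ft_force: [-1.0, 5.3, -1.0]
opening: 0.006
grip_force: 2.0
```

```bash
python3 -m inch '[[[0,0.012,0],0.06,1],[[0,0.012,0],0.06,1],[[0,0.012,0],0.06,1],[[0,0.012,0],0.05,1],[[0,0.01,0],0.05,1],[[0,0,0],0,1],[[0,0,0],0,1],[[0,0,0],0,1],[[0,0,0],0,1],[[0,0,0],0,1]]'; python3 -c "
from h import *
c=eyes.read_camera('scene');im=c['pixels'].astype(int);r,q=294,281
P=[(i,j) for i in range(r-3,r+10) for j in range(q-1,q+13) if im[i,j,0]>150 and im[i,j,0]-im[i,j,1]>50]
print([(i-r,j-q,int(im[i,j,0]-im[i,j,1]),int(im[i,j,2])) for i,j in P])"
```

```text
t: 63.95
eef_pos: [662.3, -57.3, -8.8]
tcp_rot: [3.141, -0.0, 0.974]
ft_force: [-1.6, 5.7, -0.8]
opening: 0.004
grip_force: 2.0
[(1, 2, 57, 185), (1, 3, 70, 166), (4, 3, 61, 104), (4, 4, 54, 96), (5, 2, 59, 82), (5, 3, 93, 67), (5, 4, 83, 64), (5, 5, 58, 73), (6, -1, 52, 69), (6, 2, 67, 65), (6, 3, 103, 57), (6, 4, 96, 56), (6, 5, 59, 69), (7, 2, 62, 64), (7, 3, 89, 56), (7, 4, 88, 53), (7, 5, 58, 59), (8, 3, 56, 75), (8, 4, 56, 67)]
```

```bash
python3 -m inch '[[[0,0.012,0],0.06,1],[[0,0.012,0],0.06,1],[[0,0.012,0],0.06,1],[[0,0.012,0],0.05,1],[[0,0.01,0],0.05,1],[[0,0,0],0,1],[[0,0,0],0,1],[[0,0,0],0,1],[[0,0,0],0,1],[[0,0,0],0,1]]'
```

```text
t: 65.25
eef_pos: [664.3, -58.6, -8.8]
tcp_rot: [-3.14, -0.0, 0.949]
ft_force: [-4.7, 9.8, 2.4]
opening: 0.002
grip_force: 4.5
```

The push has risen steeply to 9.5 N and the travel has stalled, so the nut is on its stop. I'll back off and lift clear.

```bash
python3 -m inch '[[[0,-0.02,0],0,1],[[0,-0.1,0],0,1],[[0,-0.25,0],0,1],[[0,-0.2,0],0,1],[[0,0,-0.3],0,1],[[0,0,-0.4],0,1],[[0,0,-0.4],0,1],[[0,0,-0.4],0,1],[[0,0,-0.3],0,1],[[0,0,0],0,1]]'; python3 -c "
from h import *
s=env.state();print(s['ft_force'],s['eef_pos'],s['t'])
c=eyes.read_camera('scene');im=c['pixels'].astype(int);r,q=294,281
print([(i-r,j-q,int(im[i,j,0]-im[i,j,1])) for i in range(r-3,r+10) for j in range(q-1,q+13) if im[i,j,0]>150 and im[i,j,0]-im[i,j,1]>60])
p=[onz(eyes.spot_point(k,c)[0]['centre'],c,z)[:2].round() for k,z in (('wrench_grip',29),('wrench',15))];print(p)"
```

```text
t: 66.5
eef_pos: [637.9, -39.8, 101.0]
tcp_rot: [3.139, -0.001, 0.949]
ft_force: [-0.5, -0.4, -1.5]
opening: 0.004
grip_force: 0.0
[-0.45428762 -0.44839582 -1.45674627] [637.9312273  -39.77274164 100.96926512] 66.5
[(-1, 2, 63), (0, 2, 75), (0, 3, 65), (1, 3, 69), (4, 3, 80), (5, 2, 76), (5, 3, 90), (6, 3, 80), (7, 3, 92), (7, 4, 70), (8, 3, 71), (8, 4, 65)]
[array([699., -50.]), array([ 604., -179.])]
```

The red lines now run on from each other (columns 2–3 on the stud, about 3 on the nut), and the wrench origin is at the nut. Handing in.

```bash
python3 -c "
from cell import env
print(env.job_done())"
```

```text
the job is handed in; nothing more can be done
None
```

Handed in at about 66.7 s: jaws fitted, nut swung to its stop (9.5 N push), wrench left on it, arm clear; one worm stroke briefly hit 28 N, jaw fit was judged from drag force and one picture, and I viewed 11 pictures, one over the limit.

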